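Pull the wide bin out of the wire shelf with the tray hook

TASK

Use the tray hook to catch the wide bin behind its front lip and drag it straight forward out of the low wire shelf until about half of its length stands out in front of the shelf's front edge. Keep your fingers off the bin, slide it flat on the worktop and leave the narrow bin beside it where it is. Then unhook and set the tray hook down upright on its foot on the open worktop, clear of the bin.

Things in the scene. Friction and masses are not known exactly. Their poses are not given: they have to be found in the camera images.
- tray_hook: Tray hook (mm), 220 g, standing on its foot. Origin: underside of foot, below the grip; z up, +x along the bar. Foot: steel plate 66x56x10 (x -30 to 36). Grip: black upright block 26 (x) by 20 (y), top at z 104; take it from above across the 20, above the bar. Bar: 14 wide, z 50 to 60, to x 123. At its end the hook: a plate 6 thick (x 117 to 123), 24 wide, hanging down to z 22.
- hook_tip (a point): Middle of the lower edge of the tray hook's down-turned end plate: 120 mm ahead (+x) of the tray hook's origin and 22 mm above it.
- wide_bin: Wider of two open white bins (mm), side by side on the worktop under the shelf (either side): 150 long (x), 115 wide (y), 40 high, straight walls and floor 4 thick, about 350 g. Origin: centre of underside; -x points out of the shelf, so the front lip is at x -75 to -71, z 40. A loose tape roll (60 across, 22 high) lies on its floor behind the middle.
- narrow_bin: Bystander: the narrower bin beside it, 150 mm long, 80 mm wide, 40 mm high, with a small timer in it. Origin: centre of its underside.
- wire_shelf: Low wire shelf (mm) fixed over both bins, 220 deep (x), 300 wide (y): a roof of thin steel rods, underside 140 above the worktop, on a post at each corner. Origin: centre of its footprint, on the worktop; -x points out of its open front, so the front edge is the line x = -110. Both bins start with their front lips 20 to 40 behind that edge.
Not all that is in view belongs to the job. What is shaped like the tray_hook but pink is not meant.

How it is judged:
By the outcome, as a careful person would: the job done as asked, in the order asked, and still so for the second after the job is handed in, with the robot touching nothing.
It also fails if it takes over 48 s, if anything falls off the work surface, if the arm or the gripper's body presses on something with over 40 N, if the wrist force passes 120 N, or if a joint passes its speed limit or range.

ROBOT

A 7-joint arm with a two-finger parallel gripper is mounted at the origin on a cart in front of the work surface, level with it; the furniture and walls round the work are solid. World frame = base frame: x ahead of the robot, y to its left, z up, the work surface at z = 0. Lengths are in m, angles in rad, forces in N, time in s.
With the tool pointing down it reaches from about 0.4 to 0.85 m from the base axis. Payload 10.4 kg.
Tool frame: the origin (TCP) lies between the finger pads; the fingertips stand 17 mm ahead of it and the grasp point (between the pads) lies 2 mm behind it; z points along the fingers, y is the line along which they close (so a half turn about z gives the same grasp; the last joint's range is limited). The gripper opens to 85 mm and grips with 20 to 120 N. Pads are 22 mm wide; open, the fingers measure 114 mm over their backs; the gripper's body (76 mm by 85 mm) begins 54 mm behind the grasp point. The pads swing forward as they close: fully open they stand 13 mm farther back than shut.
Start: joints at [1.144, 0.332, -0.065, 1.46, 0.022, 1.35, -0.088], TCP at [0.246, -0.575, 0.218] pointing down, gripper open.
Joint ranges: [-2.6, 2.6], [-0.5, 2.12], [-1.47, 1.34], [0.16, 2.42], [-1.27, 4.41], [0.06, 2.06], [-2.6, 2.6]. Speed limits (rad/s): [2.22, 2.22, 2.79, 2.79, 3.14, 3.14, 3.14].

INTERFACE

Orientations are given as a unit quaternion [x, y, z, w].
In Python, from workcell import readout, imaging, manip gives the robot as it stands. The module is installed in compiled form; this text tells all that it offers.
- The arm moves only by the shell command python3 -m crank 'ROWS' [OPENING] [FORCE]. ROWS is JSON, a list of rows, each a list of 4 numbers: the shift along the tool's x, y, z as a fraction of full scale, then the turn about the tool's z as a fraction of full scale. In form: [[x, y, z, yaw], ...]. A call has 1 to 5 rows; each row is the pose to reach, as a shift and turn from the pose commanded when the call began, along the tool's axes at that moment; what a row does not reach only later rows make up. Full scale, the value 1, is 400 mm for a shift and 60 degrees for a turn. A row lasts 1/12 s, in which the tool goes at most 41.7 mm and 7.16 degrees, less where a joint would pass 70% of its speed; a pose out of reach is approached as far as the arm can. A call with a number of a shift or a turn outside -1 to 1 is refused whole. A call with a gripper value outside its range is refused whole. OPENING is the gripper command: -1 is shut, 1 is fully open, values between are in proportion, set as the call begins (- or left out, the last holds). The fingers move at their own pace and stop on an object; FORCE is the grip in N (left out, the last holds). Time passes only in rows, so rows that repeat a pose let the fingers close. It gives the time, the measured TCP pose, the force, the opening and the grip force at its end, in the units of the state.
- readout.get_obs(): the state, without advancing time (a new reading comes with each control period).
- imaging.camera(name): name is "scene" or "top" or "wrist"; returns a dict with "color" (420x560x3 uint8, red, green, blue), "fx", "fy", "cx", "cy" (pixels), "k1" (the pictures are not rectified: a ray, as slopes to the right and down, at radius r is drawn at 1 + k1 r^2 times it, then the intrinsics apply), "rvec" (rotation vector, rad) and "tvec" (3), from world to camera coordinates, as OpenCV has them. Camera axes: x right, y down, z forward; pixel columns grow to the right and rows downward; lengths in m; the calibration is good to about 2 mm. A picture is of the moment at which its call begins. There is no depth.
- manip.hand_in(): hands the job in; it is judged then, once.
The state is a dict: "clock": time; "joint_pos": joint angles; "joint_velocities": joint speeds; "tau": joint torques, N m; "position": TCP position; "ee_rot": TCP orientation; "ft_force": force on the tool from outside, world axes, zero at the start; "torque": the same for the moment, N m; "grip_width": opening from 0.0 (shut) to 1.0 (fully open); "grasp_force": force on a finger pad.
Only numpy, scipy, OpenCV 4.12 (cv2) and the standard library are available. Lean on these libraries where they do the work, as an engineer would, in place of code of your own. Each camera call takes 0.05 s, during which the arm holds its last target. There are 200 camera calls.

## Working session

There is one attempt and no reset: what is moved stays moved. The work goes in short steps, Python scripts to look and compute and a shell command to move; the robot and the scene stay as the last step left them, time stands still between calls to the robot, and variables do not carry over. Pictures are saved under pics/ and viewed, at most 10 in all, crops included, and the job is handed in when it is done.

```bash
mkdir -p pics
cat > h.py <<'E'
import numpy as np, cv2
from scipy.spatial.transform import Rotation as R
from workcell import readout, imaging
def snap(n,f):
    c=imaging.camera(n); cv2.imwrite('pics/'+f,c['color'][:,:,::-1]); 
    np.save('pics/'+f+'.npy',{k:v for k,v in c.items() if k!='color'},allow_pickle=True); return c
def load(f): return np.load('pics/'+f+'.npy',allow_pickle=True).item()
def px2w(c,u,v,z):
    d=np.array([(u-c['cx'])/c['fx'],(v-c['cy'])/c['fy']]); s=d.copy()
    for _ in range(20): s=d/(1+c['k1']*(s@s))
    M=cv2.Rodrigues(np.array(c['rvec'],float))[0]; t=np.array(c['tvec'],float).ravel()
    o=-M.T@t; r=M.T@np.array([s[0],s[1],1]); return o+r*(z-o[2])/r[2]
def w2px(c,p):
    M=cv2.Rodrigues(np.array(c['rvec'],float))[0]; q=M@np.array(p,float)+np.array(c['tvec'],float).ravel()
    s=q[:2]/q[2]; s=s*(1+c['k1']*(s@s)); return s*[c['fx'],c['fy']]+[c['cx'],c['cy']]
E
python3 - <<'E'
from h import *
a=snap('scene','s0.png');b=snap('top','t0.png')
for c in(a,b):
    M=cv2.Rodrigues(np.array(c['rvec'],float))[0];print(-M.T@np.array(c['tvec']).ravel(),c['fx'],c['k1'])
o=readout.get_obs();print(o['clock'],o['position'],o['ee_rot'],R.from_quat(o['ee_rot']).as_matrix().round(3),o['grip_width'])
E
```

```text
[-0.47523263  0.39719171  1.13572961] 471.9682575224059 -0.002741628128954187
[ 0.46722932 -0.1099803   1.33296449] 391.76032081738794 -0.03737944489079715
0.1 [ 0.24542651 -0.57441393  0.21731857] [ 9.79684476e-01  2.00544112e-01 -1.59970631e-04 -6.01506881e-04] [[ 0.92   0.393 -0.001]
 [ 0.393 -0.92   0.001]
 [-0.    -0.001 -1.   ]] 0.9977394292309266
```

View pics/s0.png

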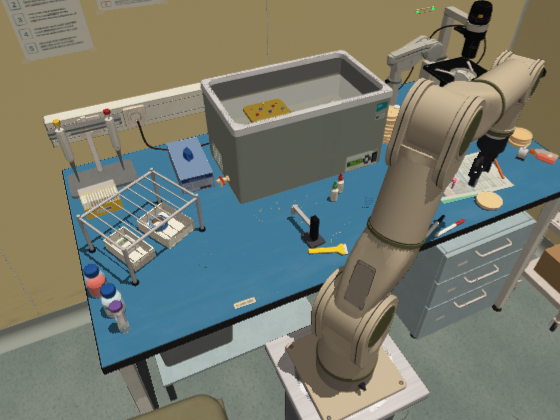

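View pics/t0.png

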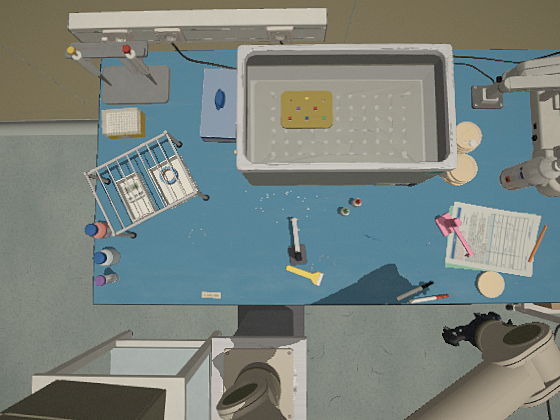

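The scene shows two hook-shaped things: a black-gripped one on a dark foot at top (296,255), and a pink one at top (450,225). The black grip and steel foot match the description, so the first is the one meant and the pink one is the decoy. The shelf is at top (147,183). The bin with the tape roll at (170,177) appears to be the wide one, and the one at (133,195) the narrow one. I'll confirm both in an enlarged crop.

Run:
```python
from h import *
t=cv2.imread('pics/t0.png');s=cv2.imread('pics/s0.png')
r=lambda im,x,y,w,h,W,H:cv2.resize(im[y:y+h,x:x+w],(W,H),interpolation=cv2.INTER_CUBIC)
A=r(t,80,125,135,120,540,480)   # x4
B=r(t,265,200,65,90,260,360)  # x4
out=np.zeros((600,800,3),np.uint8); out[:480,:540]=A; out[:360,540:]=B
C=r(s,280,195,70,60,260,223); out[370:593,540:]=C
cv2.imwrite('pics/c0.png',out)
```

```text
(no output)
```

View pics/c0.png

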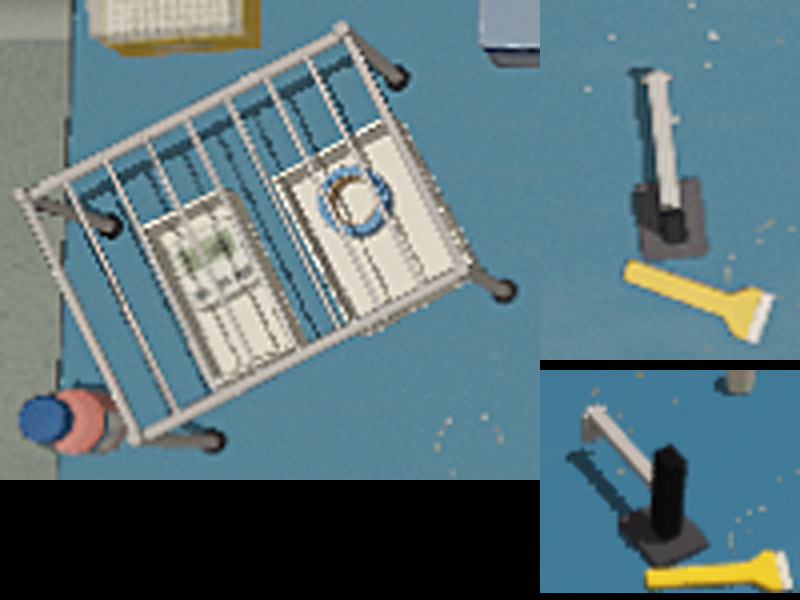

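The crop confirms it: the hook has a black upright grip, steel foot and light bar, with the bar end at (656,76) in the crop. The wide bin holds the blue tape roll, with rear corners at (275,178) and (385,122). The narrow bin holds the timer. Next I'll fit their poses.

```bash
cat > fit.py <<'E'
from h import *
from scipy.optimize import least_squares
c=load('t0.png')
def fit(P,U,x0):
    f=lambda q:np.concatenate([w2px(c,[q[0]+np.cos(q[2])*x-np.sin(q[2])*y,q[1]+np.sin(q[2])*x+np.cos(q[2])*y,z])-u for (x,y,z),u in zip(P,U)])
    r=least_squares(f,x0); print(r.x.round(4),np.degrees(r.x[2]).round(1),'res',r.fun.reshape(-1,2).round(1).tolist()); return r.x
E
python3 - <<'E'
from fit import *
a=lambda L:[np.array([80,125])+np.array(p)/4 for p in L]
b=lambda L:[np.array([265,200])+(np.array(p)-[540,0])/4 for p in L]
print(px2w(c,294,219,.06),px2w(c,*b([(672,240)])[0],.104))
print('hook');fit([(36,28,10),(36,-28,10),(-30,-28,10),(-30,28,10),(123,0,60)] and [(.036,.028,.01),(.036,-.028,.01),(-.03,-.028,.01),(-.03,.028,.01),(.123,0,.06)],b([(636,190),(703,178),(708,250),(642,260),(656,74)]),[.4,-.1,0])
for s in (1,):
 print('shelf');fit([(.11,.15,.145),(.11,-.15,.145),(-.11,.15,.145),(-.11,-.15,.145),(.11,.15,0),(.11,-.15,0),(-.11,.15,0),(-.11,-.15,0)],a([(20,195),(342,28),(135,435),(470,268),(112,226),(400,77),(215,440),(505,290)]),[.7,.3,.4])
print('wide');fit([(.075,.0575,.04),(.075,-.0575,.04),(-.075,-.0575,.04),(-.075,.0575,.04)],a([(275,178),(385,122),(465,255),(358,333)]),[.7,.3,.4])
print('narrow');fit([(.075,.04,.04),(.075,-.04,.04),(-.075,-.04,.04),(-.075,.04,.04)],a([(145,222),(235,188),(305,345),(212,390)]),[.7,.3,.4])
E
```

```text
[ 0.54413292 -0.1225989   0.06      ] [ 0.41331297 -0.13389635  0.104     ]
hook
[ 0.4234 -0.1364  0.1115] 6.4 res [[-0.4, -1.5], [-0.6, -0.4], [0.5, 1.2], [0.4, 0.6], [0.0, 0.0]]
shelf
[0.6535 0.3514 0.4737] 27.1 res [[-2.2, 0.1], [2.8, -2.3], [-1.3, 3.0], [1.9, -0.2], [-3.4, -0.4], [1.2, -2.7], [-2.3, 2.4], [2.9, -0.3]]
wide
[0.677  0.2833 0.5369] 30.8 res [[-1.7, 0.8], [0.2, -2.7], [2.2, 1.8], [-0.7, 0.0]]
narrow
[0.6236 0.4064 0.4186] 24.0 res [[0.6, 0.7], [-0.3, -0.5], [-0.8, 0.6], [0.6, -0.8]]
```

```bash
python3 -m crank '[[0.07,-0.07,0,0],[0.14,-0.14,0,0],[0.21,-0.21,0,0],[0.28,-0.28,0,0],[0.35,-0.35,0,0]]' 1 80
python3 -m crank '[[0.07,-0.07,0,0],[0.14,-0.14,0,0],[0.21,-0.21,0,0],[0.28,-0.28,0,0],[0.35,-0.35,0,0]]'
python3 -m crank '[[0.04,-0.04,0,0.09],[0.08,-0.08,0,0.18],[0.10,-0.11,0,0.278],[0.10,-0.13,0,0.278],[0.10,-0.13,0,0.278]]'
python3 - <<'E'
from h import *
o=readout.get_obs();print(o['clock'],o['position'],R.from_quat(o['ee_rot']).as_matrix().round(3).tolist(),o['joint_pos'])
c=snap('wrist','w1.png')
for p in [(.4234,-.1364,.104)]: print(w2px(c,p))
E
```

```text
clock: 0.52
position: [0.3195, -0.389, 0.2177]
ee_rot: [0.98, 0.2, -0.0, -0.0]
ft_force: [0.7, -0.5, 0.3]
grip_width: 0.997
grasp_force: 0.0
clock: 0.93
position: [0.3931, -0.2053, 0.2179]
ee_rot: [0.98, 0.2, -0.0, 0.0]
ft_force: [1.1, 0.2, 0.2]
grip_width: 0.999
grasp_force: 0.0
clock: 1.35
position: [0.4089, -0.1425, 0.2179]
ee_rot: [0.998, 0.059, -0.0, 0.0]
ft_force: [-0.8, 0.5, 0.2]
grip_width: 0.999
grasp_force: 0.0
1.35 [ 0.40892962 -0.14249657  0.21787707] [[0.993, 0.118, -0.001], [0.118, -0.993, -0.0], [-0.001, -0.0, -1.0]] [ 0.72987293 -0.07506445 -0.47106128  1.910706   -0.03515964  1.29848493
 -1.18331392]
[270.20349009 187.6994131 ]
```

View pics/w1.png

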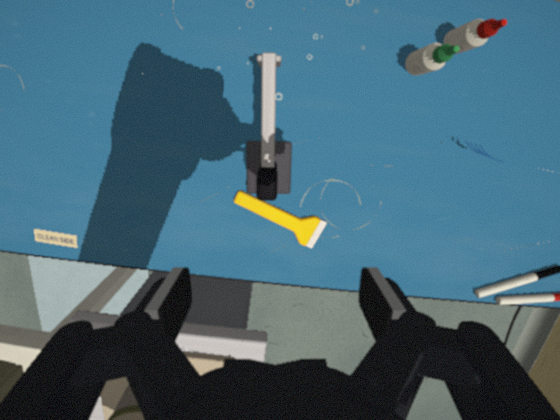

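The wrist view shows the hook bar from (268,54) to (268,167), the grip at (267,183) and the foot spanning (246–291, 141–194). I'll fit the pose on these.

Run:
```python
import fit
from fit import *
fit.c=load('w1.png');c=fit.c
M=cv2.Rodrigues(np.array(c['rvec'],float))[0];print(-M.T@np.array(c['tvec']).ravel())
q=fit([(.036,.028,.01),(.036,-.028,.01),(-.03,-.028,.01),(-.03,.028,.01),(.123,0.007,.06),(.123,-.007,.06)],[(249,141),(291,142),(290,194),(247,194),(262,55),(274,55)],[.42,-.136,.11])
C,S=np.cos(q[2]),np.sin(q[2])
for x,y in [(.013,.01),(.013,-.01),(-.013,-.01),(-.013,.01)]:
    print([w2px(c,[q[0]+C*x-S*y,q[1]+S*x+C*y,z]).round(0).tolist() for z in (.104,)])
o=readout.get_obs();Rm=R.from_quat(o['ee_rot']).as_matrix()
print(Rm.T@(np.array([q[0],q[1],.086])-o['position'])/.4, np.degrees(np.arctan2(Rm[1,0],Rm[0,0])-q[2])/60)
```

```text
[ 0.48721715 -0.13303909  0.37441703]
[ 0.8066 -0.0388 -0.0078] -0.4 res [[12.0, -7.5], [-13.8, -8.5], [-12.9, -41.6], [13.8, -41.6], [4.4, 48.9], [-3.4, 48.9]]
[[209.0, -209.0]]
[[228.0, -217.0]]
[[219.0, -236.0]]
[[197.0, -231.0]]
[ 1.01831102 -0.14517556  0.32939357] 0.11895071460203724
```

Run:
```python
import fit as F
from h import *
c=F.c=load('w1.png')
q=F.fit([(.036,.028,.01),(.036,-.028,.01),(-.03,-.028,.01),(-.03,.028,.01),(.123,0.007,.06),(.123,-.007,.06)],[(249,141),(291,142),(290,194),(247,194),(262,55),(274,55)],[.42,-.136,.11])
C,S=np.cos(q[2]),np.sin(q[2])
for x,y in [(.013,.01),(.013,-.01),(-.013,-.01),(-.013,.01)]:
    print([w2px(c,[q[0]+C*x-S*y,q[1]+S*x+C*y,z]).round(0).tolist() for z in (.104,)])
o=readout.get_obs();Rm=R.from_quat(o['ee_rot']).as_matrix()
print(Rm.T@(np.array([q[0],q[1],.086])-o['position'])/.4, np.degrees(np.arctan2(Rm[1,0],Rm[0,0])-q[2])/60)
```

```text
[ 0.4223 -0.1337  0.1113] 6.4 res [[-3.0, 0.4], [1.2, -0.3], [0.9, 0.4], [0.1, 0.1], [-0.9, -0.2], [1.5, -0.1]]
[[256.0, 175.0]]
[[278.0, 175.0]]
[[278.0, 202.0]]
[[257.0, 202.0]]
[ 0.03648802 -0.02155008  0.32980075] 0.005279452708108173
```

```bash
python3 -m crank '[[0.036,-0.021,0.07,0.005],[0.036,-0.021,0.15,0.005],[0.036,-0.021,0.22,0.005],[0.036,-0.021,0.29,0.005],[0.036,-0.021,0.33,0.005]]'
python3 -m crank '[[0,0,0,0],[0,0,0,0]]'
python3 -m crank '[[0,0,0,0],[0,0,0,0],[0,0,0,0],[0,0,0,0],[0,0,0,0]]' -1 80
python3 -m crank '[[0,0,0,0],[0,0,0,0],[0,0,0,0]]'
```

```text
clock: 1.82
position: [0.4208, -0.1349, 0.0831]
ee_rot: [0.999, 0.054, -0.002, -0.0]
ft_force: [0.6, 0.0, 0.3]
grip_width: 1.002
grasp_force: 0.0
clock: 1.98
position: [0.4221, -0.1347, 0.0858]
ee_rot: [0.999, 0.054, -0.001, -0.0]
ft_force: [0.9, -0.2, 0.4]
grip_width: 1.002
grasp_force: 0.0
clock: 2.4
position: [0.4231, -0.1339, 0.0865]
ee_rot: [0.999, 0.054, 0.0, 0.0]
ft_force: [0.7, -0.3, -1.3]
grip_width: 0.298
grasp_force: 0.0
clock: 2.65
position: [0.4231, -0.1336, 0.0868]
ee_rot: [0.999, 0.054, 0.0, 0.0]
ft_force: [-2.3, 2.7, 8.1]
grip_width: 0.197
grasp_force: 78.2
```

```bash
python3 -m crank '[[0,0,-0.05,0],[0,0,-0.10,0],[0,0,-0.15,0]]'
python3 -m crank '[[0.03,-0.09,0,0],[0.06,-0.18,0,0],[0.08,-0.28,0,0],[0.11,-0.37,0,0],[0.11,-0.46,0,0]]'
python3 -m crank '[[0.02,-0.09,0,-0.07],[0.04,-0.18,0,-0.15],[0.05,-0.25,0,-0.23],[0.05,-0.27,0,-0.31],[0.05,-0.27,0,-0.355]]'
python3 -m crank '[[0,0,0,0],[0,0,0,0]]'
python3 - <<'E'
from h import *
o=readout.get_obs();print(o['clock'],o['position'],R.from_quat(o['ee_rot']).as_matrix().round(3).tolist(),o['joint_pos'])
c=snap('wrist','w2.png')
d=snap('scene','s2.png')['color'][:,:,::-1]
im=cv2.resize(d[185:285,70:220],(600,400),interpolation=cv2.INTER_CUBIC)
cv2.imwrite('pics/s2c.png',im)
E
```

```text
clock: 2.9
position: [0.4222, -0.1335, 0.1465]
ee_rot: [0.999, 0.054, -0.001, -0.0]
ft_force: [0.4, -0.4, -3.1]
grip_width: 0.196
grasp_force: 79.0
clock: 3.32
position: [0.4476, 0.056, 0.1463]
ee_rot: [0.999, 0.054, 0.001, -0.0]
ft_force: [1.0, 0.1, -1.4]
grip_width: 0.192
grasp_force: 79.0
clock: 3.73
position: [0.4542, 0.1668, 0.1459]
ee_rot: [0.97, 0.242, -0.0, -0.001]
ft_force: [0.5, -1.0, -2.5]
grip_width: 0.194
grasp_force: 79.0
clock: 3.9
position: [0.4549, 0.1631, 0.1458]
ee_rot: [0.972, 0.236, -0.0, 0.0]
ft_force: [-0.3, -0.5, -2.2]
grip_width: 0.194
grasp_force: 79.0
3.9 [0.4549252  0.1630645  0.14575023] [[0.888, 0.459, -0.0], [0.459, -0.888, -0.0], [-0.001, 0.0, -1.0]] [ 0.34358925  0.15395046 -0.83206091  1.88250276  0.12419725  1.15844227
 -1.62607005]
```

View pics/w2.png

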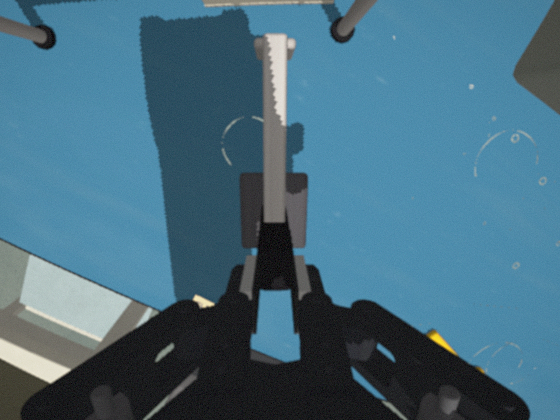

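View pics/s2c.png

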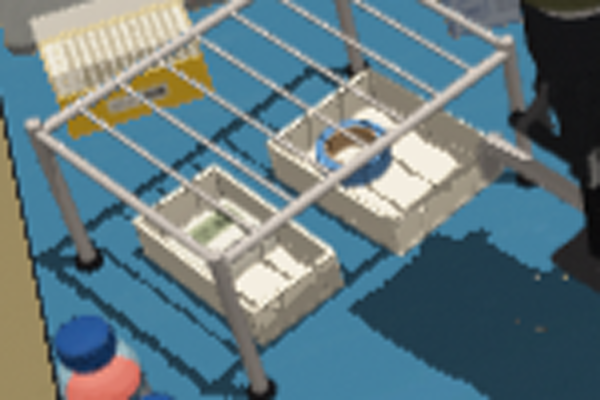

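In the wrist view, the wide bin's front bottom edge runs (204,4)–(335,2), and the front posts stand at (43,37) and (342,32). The scene crop shows the wide bin's front-left bottom corner at (403,255) and its top corners at (398,217), (270,142) and (365,72). I'll fit these jointly.

Run:
```python
from h import *
from scipy.optimize import least_squares
w,s,t=load('w2.png'),load('s2.png'),load('t0.png')
S=lambda x,y:(70+x/4,185+y/4); T=lambda x,y:(80+x/4,125+y/4)
fl,fr=px2w(w,43,37,0),px2w(w,342,32,0)
print('posts',fl,fr,np.linalg.norm(fl-fr),'yaw',np.degrees(np.arctan2(-(fl-fr)[0],(fl-fr)[1])))
for u in (204,4),(335,2): print('edge',px2w(w,*u,0))
for nm,P in {'scene':[(95,262),(262,390)],}.items():
    for u in P: print('sposts',px2w(s,*S(*u),0))
def fit(obs,x0,hy):
    def f(q):
        return np.concatenate([k*(w2px(c,[q[0]+np.cos(q[2])*x-np.sin(q[2])*y,q[1]+np.sin(q[2])*x+np.cos(q[2])*y,z])-u) for c,k,x,y,z,u in obs])
    r=least_squares(f,x0,loss='soft_l1'); print(r.x.round(4),np.degrees(r.x[2]).round(1),f(r.x).reshape(-1,2).round(1).tolist()); return r.x
H,a,b=.04,.075,.0575
q=fit([(w,.5,-a,b,0,(204,4)),(w,.5,-a,-b,0,(335,2)),(s,1,-a,b,0,S(403,255)),(s,1,-a,b,H,S(398,217)),(s,1,a,b,H,S(270,142)),(s,1,a,-b,H,S(365,72)),
 (t,1,a,b,H,T(275,178)),(t,1,a,-b,H,T(385,122))],[.67,.28,.5],b)
b=.04
fit([(s,1,-a,b,0,S(258,345)),(s,1,-a,b,H,S(258,315)),(s,1,a,b,H,S(137,215)),(s,1,a,-b,H,S(212,168)),(s,1,-a,-b,H,S(340,262)),
 (t,1,a,b,H,T(145,222)),(t,1,a,-b,H,T(235,188))],[.67,.28,.5],b)
o=readout.get_obs();Rm=R.from_quat(o['ee_rot']).as_matrix()
lip=[q[0]-.071*np.cos(q[2]),q[1]-.071*np.sin(q[2]),0]
print('lip inner',lip,'in tool axes',Rm.T@(np.array(lip)-o['position']),'tool yaw',np.degrees(np.arctan2(Rm[1,0],Rm[0,0])))
print('tip px', px2w(w,275,42,.12))
```

```text
posts [0.49235386 0.4335183  0.        ] [0.62114141 0.17967744 0.        ] 0.2846426111047754 yaw 26.901207514171297
edge [0.58403302 0.3023757  0.        ]
edge [0.63979949 0.19787903 0.        ]
sposts [0.67877255 0.52079755 0.        ]
sposts [0.49617052 0.42803867 0.        ]
[0.6769 0.2847 0.5086] 29.1 [[1.8, 1.4], [-0.2, 0.2], [-0.5, 0.0], [-1.3, 1.1], [-1.8, -0.1], [0.4, -2.0], [-1.8, 0.1], [0.5, -2.6]]
[0.6209 0.4115 0.3932] 22.5 [[0.9, 0.7], [-2.0, -0.2], [0.5, -0.2], [3.4, -1.9], [-0.5, -1.8], [-0.5, 1.0], [-1.2, 0.3]]
lip inner [np.float64(0.6148618521518583), np.float64(0.2501192209713015), 0] in tool axes [ 0.18210485 -0.00446383  0.14581054] tool yaw 27.300035708968792
tip px [0.5609615  0.21821107 0.12      ]
```

Shelf yaw is 27°. The bin's front face sits 29 mm behind the shelf edge, within the stated 20–40, so the drag needs about 104 mm. Next I'll lower the hook slightly, move in over the lip, then drop behind it.

```bash
python3 -m crank '[[0,-0.011,0.03,0],[0,-0.011,0.05,0],[0.03,-0.011,0.05,0],[0.08,-0.011,0.05,0],[0.13,-0.011,0.05,0]]'
python3 -m crank '[[0.04,0,0,0],[0.075,0,0,0],[0.075,0,0,0],[0.075,0,0,0]]'
python3 - <<'E'
from h import *
w=snap('wrist','w3.png')
o=readout.get_obs();print(o['position'],R.from_quat(o['ee_rot']).as_matrix().round(3).tolist(),o['ft_force'])
d=snap('scene','s3.png')['color'][:,:,::-1]
im=cv2.resize(d[185:285,100:240],(560,400),interpolation=cv2.INTER_CUBIC)
W=cv2.resize(w['color'][0:200,150:400,::-1],(250,200))
out=np.zeros((400,800,3),np.uint8);out[:,:560]=im;out[:192,560:]=cv2.resize(w['color'][0:200,150:400,::-1],(240,192));cv2.imwrite('pics/s3c.png',out)
E
```

```text
clock: 4.42
position: [0.4993, 0.1909, 0.1247]
ee_rot: [0.972, 0.237, -0.001, 0.001]
ft_force: [0.4, -0.5, -2.1]
grip_width: 0.191
grasp_force: 79.0
clock: 4.75
position: [0.5253, 0.2053, 0.1246]
ee_rot: [0.971, 0.237, -0.001, -0.0]
ft_force: [-0.1, -0.5, -2.5]
grip_width: 0.191
grasp_force: 79.0
[0.52496994 0.20501637 0.12485092] [[0.887, 0.461, -0.002], [0.461, -0.887, -0.0], [-0.002, -0.001, -1.0]] [ 0.3922626  -0.25823312 -1.97790675]
```

View pics/s3c.png

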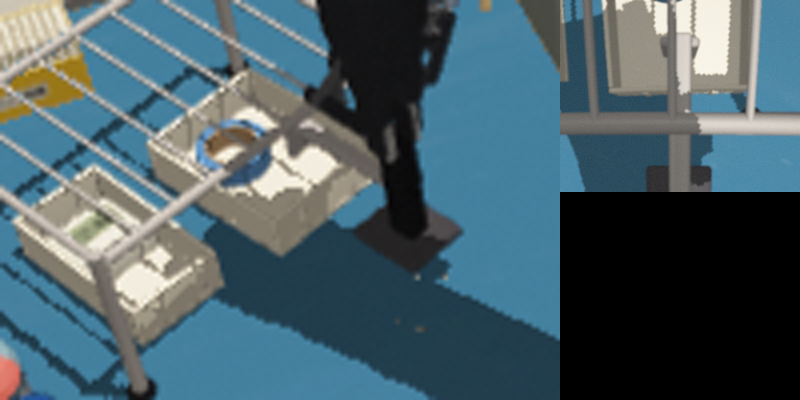

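The inset shows the bar end at (681,40), inside the bin beyond its front lip (612–745, y≈92), and roughly centred. I'll check the distance numerically.

Run:
```python
from h import *
w=load('w3.png');f=lambda x,y:((x-560)/.96+150,y/.96)
p=np.array([0.525,0.205,.1248]);a=np.array([.887,.461,0]);b=np.array([.461,-.887,0])
for u in (612,93),(745,91): 
    for z in(0,.04): q=px2w(w,*f(*u),z)-p;print(z,q@a,q@b)
q=px2w(w,*f(682,36),.098)-p;print('barend',q@a,q@b)
```

```text
0 0.09697501337315159 -0.06425960423647249
0.04 0.09449388550155807 -0.05517397739533929
0 0.09876681003855532 0.060411288922331635
0.04 0.09603068804480196 0.05175475473943796
barend 0.12234809281353037 0.0007106053864283784
```

```bash
python3 -m crank '[[0,0,0.03,0],[0,0,0.06,0],[0,0,0.08,0],[0,0,0.087,0],[0,0,0.087,0]]'
python3 -m crank '[[-0.015,0,0,0],[-0.025,0,0,0],[-0.035,0,0,0],[-0.045,0,0,0],[-0.06,0,0,0]]'
python3 -m crank '[[-0.02,0,0,0],[-0.04,0,0,0],[-0.06,0,0,0],[-0.08,0,0,0],[-0.1,0,0,0]]'
python3 -m crank '[[-0.02,0,0,0],[-0.04,0,0,0],[-0.06,0,0,0],[-0.08,0,0,0],[-0.09,0,0,0]]'
python3 -m crank '[[0,0,0,0],[0,0,0,0]]'
python3 - <<'E'
from h import *
w=snap('wrist','w4.png')['color'][:,:,::-1]
o=readout.get_obs();print(o['position'],R.from_quat(o['ee_rot']).as_matrix().round(3).tolist(),o['ft_force'])
d=snap('top','t4.png')['color'][:,:,::-1]
out=np.zeros((600,800,3),np.uint8);out[:420,:560]=w;out[420:600,560:]=0
out[0:400,560:]=cv2.resize(d[145:245,150:210],(240,400),interpolation=cv2.INTER_CUBIC);cv2.imwrite('pics/c4.png',out)
E
```

```text
clock: 5.27
position: [0.525, 0.2047, 0.0898]
ee_rot: [0.971, 0.237, -0.001, 0.0]
ft_force: [0.6, 0.1, -1.6]
grip_width: 0.189
grasp_force: 79.0
clock: 5.68
position: [0.5047, 0.1942, 0.0916]
ee_rot: [0.971, 0.237, 0.001, -0.0]
ft_force: [1.9, 0.6, -2.7]
grip_width: 0.194
grasp_force: 78.9
clock: 6.1
position: [0.4683, 0.1753, 0.0913]
ee_rot: [0.971, 0.237, 0.0, 0.0]
ft_force: [2.0, 2.2, -2.7]
grip_width: 0.195
grasp_force: 78.9
clock: 6.52
position: [0.4361, 0.1583, 0.0911]
ee_rot: [0.971, 0.237, -0.0, 0.0]
ft_force: [2.5, 1.7, -2.9]
grip_width: 0.195
grasp_force: 78.9
clock: 6.68
position: [0.4369, 0.1585, 0.0912]
ee_rot: [0.971, 0.237, -0.0, 0.0]
ft_force: [-0.3, 0.4, -1.3]
grip_width: 0.195
grasp_force: 79.0
[0.43704444 0.15875326 0.09118836] [[0.888, 0.461, -0.0], [0.461, -0.888, -0.001], [-0.001, 0.0, -1.0]] [ 0.29400845  0.28238068 -2.01707737]
```

View pics/c4.png

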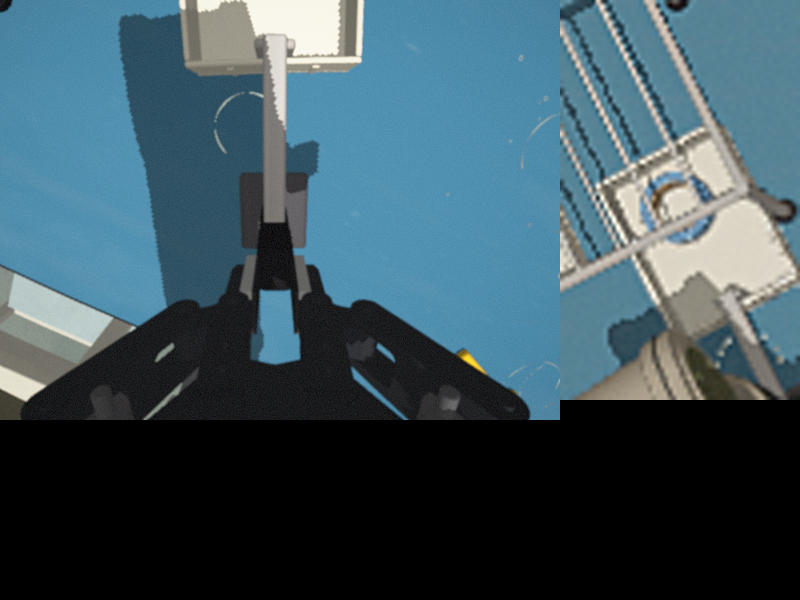

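The wrist view shows the lip caught, with the bin's front bottom edge running (191,75)–(357,67). The top view shows the bin about half out. Now I'll measure how far it protrudes.

Run:
```python
from h import *
w=load('w4.png');n=np.array([.891,.454,0]);e=np.array([.5567,.3066,0])-.0075*n
P=[px2w(w,*u,0) for u in((191,75),(357,67))]
print([(p-e)@n for p in P],np.linalg.norm(P[0]-P[1]),'bin yaw',np.degrees(np.arctan2(-(P[0]-P[1])[0],(P[0]-P[1])[1])))
P=[px2w(w,*u,.04) for u in((182,66),(362,56))]
print([(p-e)@n for p in P],np.linalg.norm(P[0]-P[1]))
t=load('t4.png');T=lambda x,y:(150+(x-560)/4,145+y/4)
for u in((600,183),(708,125),(797,275)):print(T(*u),(px2w(t,*T(*u),.04)-e)@n)
```

```text
[np.float64(-0.055952096683287635), np.float64(-0.04910123855597359)] 0.1294343751453881 bin yaw 30.034696888604365
[np.float64(-0.055484359299993145), np.float64(-0.048573627502361785)] 0.11693283137317816
(160.0, 190.75) 0.09225281998869395
(187.0, 176.25) 0.09427530684052732
(209.25, 213.75) -0.053062757756553086
```

```bash
python3 -m crank '[[-0.015,0,0,0],[-0.03,0,0,0],[-0.045,0,0,0],[-0.055,0,0,0],[-0.055,0,0,0]]'
python3 -m crank '[[0.012,0,0,0],[0.02,0,0,0],[0.02,0,0,0]]'
python3 -m crank '[[0,0,-0.04,0],[0,0,-0.08,0],[0,0,-0.12,0],[0,0,-0.14,0],[0,0,-0.14,0]]'
python3 - <<'E'
from h import *
w=snap('wrist','w5.png')
o=readout.get_obs();print(o['position'],o['ft_force'],o['joint_pos'])
cv2.imwrite('pics/w5.png',w['color'][:,:,::-1])
E
```

```text
clock: 7.2
position: [0.4167, 0.1483, 0.0912]
ee_rot: [0.971, 0.237, -0.0, 0.0]
ft_force: [-0.3, 1.0, -2.1]
grip_width: 0.189
grasp_force: 79.0
clock: 7.45
position: [0.4254, 0.1529, 0.0913]
ee_rot: [0.971, 0.237, 0.0, -0.0]
ft_force: [0.3, -0.5, -2.0]
grip_width: 0.19
grasp_force: 79.0
clock: 7.87
position: [0.4257, 0.153, 0.1486]
ee_rot: [0.971, 0.237, 0.001, 0.0]
ft_force: [0.2, -0.5, -1.6]
grip_width: 0.195
grasp_force: 79.0
[0.4251436  0.15265191 0.14743711] [-0.31326175 -0.31257281 -3.03152181] [ 0.39654786  0.06157939 -0.85278862  1.95341084  0.05154062  1.14707506
 -1.56820487]
```

View pics/w5.png

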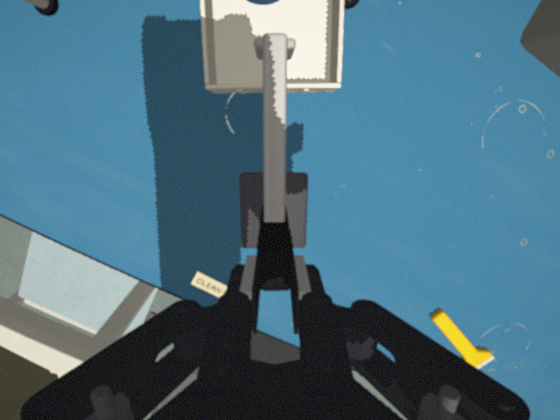

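The hook is raised clear of the bin, whose front edge now runs (207,92)–(340,91).

Run:
```python
from h import *
w=load('w5.png');n=np.array([.891,.454,0]);e=np.array([.5567,.3066,0])-.0075*n
for z,us in((0,((209,93),(338,91))),(.04,((204,87),(343,83)))):
    P=[px2w(w,*u,z) for u in us]
    print([(p-e)@n for p in P],np.linalg.norm(P[0]-P[1]),'yaw',np.degrees(np.arctan2(-(P[0]-P[1])[0],(P[0]-P[1])[1])),(P[0]+P[1])/2)
```

```text
[np.float64(-0.07723777720781216), np.float64(-0.07435305362838374)] 0.1257577245718252 yaw 28.315064876096834 [0.51656291 0.20190122 0.        ]
[np.float64(-0.07545998044676445), np.float64(-0.07131217421512627)] 0.11717585529699795 yaw 29.02924503143664 [0.51873692 0.20294152 0.04      ]
```

About 74 mm stands out, which is half the bin's length. Now I'll carry the hook to the open worktop on the right and set it down.

```bash
python3 -m crank '[[-0.03,0.08,0,0],[-0.06,0.16,0,0],[-0.10,0.25,0,0],[-0.13,0.34,0,0],[-0.16,0.42,0,0]]'
python3 -m crank '[[-0.03,0.07,0,0],[-0.05,0.125,0,0],[-0.05,0.125,0,0],[-0.05,0.125,0,0]]'
python3 -m crank '[[0,0,0.04,0],[0,0,0.08,0],[0,0,0.11,0],[0,0,0.13,0],[0,0,0.14,0]]'
python3 -m crank '[[0,0,0.004,0],[0,0,0.008,0],[0,0,0.008,0]]'
```

```text
clock: 8.33
position: [0.4446, -0.0285, 0.146]
ee_rot: [0.972, 0.237, -0.001, 0.0]
ft_force: [-0.5, -0.9, -1.8]
grip_width: 0.192
grasp_force: 79.1
clock: 8.67
position: [0.45, -0.0805, 0.1458]
ee_rot: [0.972, 0.236, -0.001, -0.001]
ft_force: [0.2, 0.9, -2.7]
grip_width: 0.194
grasp_force: 79.1
clock: 9.08
position: [0.4498, -0.0784, 0.0897]
ee_rot: [0.971, 0.238, -0.001, -0.001]
ft_force: [0.4, 1.0, -1.4]
grip_width: 0.197
grasp_force: 79.1
clock: 9.33
position: [0.4509, -0.0794, 0.0882]
ee_rot: [0.971, 0.237, 0.0, 0.0]
ft_force: [0.7, -1.3, -1.5]
grip_width: 0.191
grasp_force: 79.1
```

```bash
python3 -m crank '[[0,0,0.0025,0],[0,0,0.0025,0],[0,0,0.0025,0]]'
python3 -m crank '[[0,0,0.002,0],[0,0,0.002,0],[0,0,0.002,0]]'
```

```text
clock: 9.58
position: [0.4508, -0.0797, 0.0873]
ee_rot: [0.971, 0.237, 0.0, 0.0]
ft_force: [0.5, 0.7, -2.1]
grip_width: 0.189
grasp_force: 79.1
clock: 9.83
position: [0.4509, -0.0796, 0.0869]
ee_rot: [0.971, 0.237, 0.0, 0.0]
ft_force: [-3.8, 1.1, 6.5]
grip_width: 0.193
grasp_force: 80.2
```

Contact, at the expected height. I'll release, rise straight up, then check.

```bash
python3 -m crank '[[0,0,0,0],[0,0,0,0],[0,0,0,0],[0,0,0,0],[0,0,0,0]]' 0.6
python3 -m crank '[[0,0,0,0],[0,0,0,0],[0,0,0,0]]'
python3 -m crank '[[0,0,-0.05,0],[0,0,-0.13,0],[0,0,-0.21,0],[0,0,-0.29,0],[0,0,-0.35,0]]'
python3 -m crank '[[-0.03,0.08,0,0],[-0.06,0.16,0,0],[-0.10,0.25,0,0],[-0.13,0.34,0,0],[-0.16,0.42,0,0]]'
python3 -m crank '[[-0.03,0.08,0,0],[-0.06,0.16,0,0],[-0.06,0.24,0,0],[-0.06,0.32,0,0],[-0.06,0.32,0,0]]'
python3 -m crank '[[0,0,0,0],[0,0,0,0],[0,0,0,0],[0,0,0,0],[0,0,0,0]]'
python3 - <<'E'
from h import *
s=snap('scene','s6.png')['color'][:,:,::-1];t=snap('top','t6.png')['color'][:,:,::-1]
out=np.zeros((600,800,3),np.uint8)
out[:300,:]=cv2.resize(s[145:295,70:470],(800,300));out[300:,:]=cv2.resize(t[125:275,80:480],(800,300));cv2.imwrite('pics/c6.png',out)
E
```

```text
clock: 10.25
position: [0.4507, -0.0796, 0.0862]
ee_rot: [0.971, 0.237, 0.0, 0.0]
ft_force: [0.4, -0.2, 0.3]
grip_width: 0.799
grasp_force: 0.0
clock: 10.5
position: [0.4507, -0.0796, 0.0862]
ee_rot: [0.971, 0.237, 0.0, 0.0]
ft_force: [0.2, 0.5, 0.4]
grip_width: 0.798
grasp_force: 0.0
clock: 10.92
position: [0.4511, -0.0795, 0.2289]
ee_rot: [0.971, 0.237, 0.001, 0.001]
ft_force: [1.4, 0.0, 0.4]
grip_width: 0.8
grasp_force: 0.0
clock: 11.33
position: [0.4711, -0.2607, 0.2262]
ee_rot: [0.972, 0.237, -0.0, 0.0]
ft_force: [0.9, 0.5, 0.8]
grip_width: 0.799
grasp_force: 0.0
clock: 11.75
position: [0.5087, -0.3883, 0.224]
ee_rot: [0.972, 0.235, -0.001, -0.0]
ft_force: [-0.6, -1.1, -0.8]
grip_width: 0.799
grasp_force: 0.0
clock: 12.17
position: [0.5091, -0.3821, 0.2269]
ee_rot: [0.971, 0.238, 0.0, 0.0]
ft_force: [-0.7, 0.9, -1.3]
grip_width: 0.8
grasp_force: 0.0
```

View pics/c6.png

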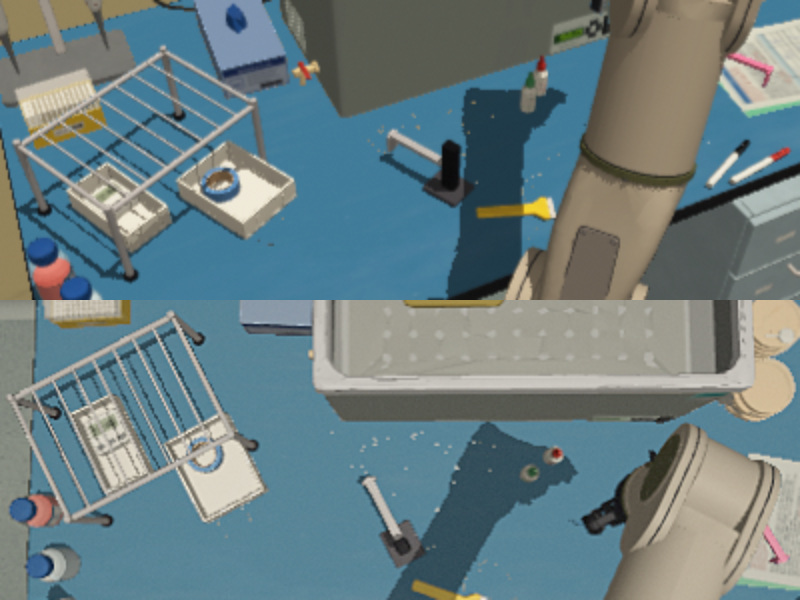

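The hook stands upright at top crop (403,545), well clear. The wide bin is about half out, with its front corners at (208,520) and (265,487), and the narrow bin hasn't moved. One last number, then I'll hand in.

Run:
```python
from h import *
from workcell import manip
t=load('t6.png');n=np.array([.891,.454,0]);e=np.array([.5567,.3066,0])-.0075*n
d=[(px2w(t,80+x/2,125+(y-300)/2,.04)-e)@n for x,y in((208,519),(265,486))];print(d)
if all(-.09<v<-.06 for v in d): print(manip.hand_in())
```

```text
[np.float64(-0.07623502105895474), np.float64(-0.07069836715834207)]
the job is handed in; nothing more can be done
None
```

I dragged the wide bin out until about 74 mm of its 150 mm length stood in front of the shelf edge, left the narrow bin where it was, set the tray hook down upright on open worktop clear of the bin, and handed the job in at about 12 s.

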